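Turn the specimen turntable on by one division with its worm knob

TASK

The quartz on the tilted turntable is being photographed every ten degrees, and one of the marks on the turntable's rim has just gone past the fixed pointer at its top edge. Turn the ribbed worm knob clockwise (seen from the knob's end), regrasping as often as needed, until the next mark stands opposite the pointer; the drive has slack, so come up to the mark from that side only and do not run past it. Then let go of the knob, without touching the turntable plate or the quartz, shifting the tilt, or disturbing the digital microscope, specimen case, hand lens and notebook.

Things in the scene. Friction and masses are not known exactly. Their poses are not given: they have to be found in the camera images.
- knob: Black ribbed cylindrical knob, 45 mm diameter, 44 mm long, at the upper end of the worm shaft, left (+y) of the turntable. Origin: its centre, 22 mm below its outer end. z: the shaft's axis, out of the knob's end, 30 to 42 deg from vertical, leaning to the robot; x, y turn with it. Nothing is within 70 mm of the axis along the knob or beyond it. Clockwise seen from its end = negative about its z.
- shaft: Steel worm shaft with a divided collar; the knob starts 20 mm beyond the collar. Origin at the grey worm housing, 70 mm below the knob's centre; z towards the knob. 60 knob turns make one turntable turn (6 deg a turn), without end. The knob's first 0 to 0.4 rad is slack that moves nothing and returns when it is turned back. It takes about 0.13 N m, 6 N at the knob's rim, and stays where left.
- index (a point): Tip of the fixed black pointer, on a white plate 36 mm wide at the highest edge of the sloping turntable, on the side towards the robot, 92 mm from the turntable's centre. z: out of the turntable's face; x: down the slope to the centre; y: along the rim at the pointer, level, to the left seen from the robot. Turning the knob clockwise moves the marks here towards +y.
- next_mark (a point): Outer end of the mark to bring to the pointer, at the plate's edge, 90 mm from its centre. The white rim has 36 equal black radial marks, 16 x 2 mm, 10 deg (15.7 mm) apart. The plate turns clockwise seen facing it, so this mark comes from that viewer's left: the first one on the pointer's -y side, 7.5 to 10 deg away at the start. Opposite the pointer its y in the pointer's frame is 0.
- platen: Turntable plate: aluminium disc 180 mm diameter, 15 mm thick, white divided rim, with a 70 mm quartz cluster clipped to its middle. Origin: centre of its upper face; z out of the face, which slopes 48 to 60 degrees from level and faces away from the robot. Not to be touched.
- stage: Grey base plate of the turntable, 220 x 200 x 16 mm, fixed to the bench. Origin on the bench under it; its x axis points away from the robot (turned by up to 0.25 rad). The whole stands up to 270 mm high.
- microscope: Digital microscope, a black tube on a steel pillar 290 mm high with a 120 x 140 mm grey foot, loose, aimed at the quartz from the far left (+y) side. Origin under the foot. Leave alone.
- case: Clear compartment case with rock samples, 130 x 190 x 34 mm, loose, on the left (+y) of the turntable. Origin under its centre. Leave alone.
- lens: Hand lens, steel rim 62 mm diameter, black handle, 150 mm long, 15 mm high, loose. Origin under the lens. Leave alone.
- notebook: Black notebook, 150 x 210 x 12 mm, loose, right of the turntable. Origin under its centre. Leave alone.

How it is judged:
By the outcome, as a careful person would: the job done as asked, in the order asked, and still so for the second after the job is handed in, with the robot touching nothing.
It also fails if it takes over 72 s, if anything falls off the work surface, if the arm or the gripper's body presses on something with over 40 N, if the wrist force passes 120 N, or if a joint passes its speed limit or range.

ROBOT

A 6-joint arm with a two-finger parallel gripper is mounted at the origin on the work surface. World frame = base frame: x ahead of the robot, y to its left, z up, the work surface at z = 0. Lengths are in m, angles in degrees, forces in N, time in s.
With the tool pointing down it reaches from about 0.325 to 0.775 m from the base axis. Payload 9.3 kg.
Tool frame: the origin (TCP) lies at the centre of the arm's flange, where the gripper is bolted on; the fingertips stand 173 mm ahead of it and the grasp point (between the pads) lies 155 mm ahead of it (tcp_to_tips is the distance from the TCP to the fingertips, in m); z points along the fingers, y is the direction in which the jaws open and shut (so a half turn about z gives the same grasp; the last joint's range is limited). The gripper opens to 85 mm and grips with 20 to 120 N. Pads are 22 mm wide; open, the fingers measure 114 mm over their backs; the gripper's body (76 mm by 85 mm) begins 54 mm behind the grasp point. The pads swing forward as they close: fully open they stand 13 mm farther back than shut.
Start: joints at [66.085, 14.817, 1.232, 76.415, 0, 81.257], TCP at [0.144, 0.531, 0.405] pointing down, gripper open.
Joint ranges: [-174.27, 174.27], [-52.1, 104.24], [-59.71, 78.15], [-110.17, 111.67], [-87.03, 83.33], [-180, 180]. Speed limits (degrees/s): [127.2, 127.2, 159.86, 180, 180, 180].

INTERFACE

Orientations are given as [roll, pitch, yaw] about the fixed x, y, z axes, in that order (R = Rz(yaw) Ry(pitch) Rx(roll)).
In Python, from cell import observe, read_camera, camera_info, sign_off, tcp_to_tips gives the robot as it stands. The module is installed in compiled form; this text tells all that it offers.
- The arm moves only by the tool servo_tool, never from a script. Its argument "series" is a list of rows, each a list of 2 entries, a list of its own where there are three numbers: the shift along the world's x, y, z in mm, then the turn about the world's z in rad. In form: [[[dx, dy, dz], roll], ...]. A call has 1 to 5 rows; each row is the pose to reach, as a shift and turn from the pose measured when the call began; what a row does not reach only later rows make up. A row lasts 1/12 s, in which the tool goes at most 41.7 mm and 7.16 degrees, less where a joint would pass 70% of its speed; a pose out of reach is approached as far as the arm can. A call with a gripper value outside its range is refused whole. "jaw" is the opening, from -1 (shut) to 1 (fully open), set as the call begins (left out, the last holds). The fingers move at their own pace and stop on an object; the grip force is fixed at half the most. Time passes only in rows, so rows that repeat a pose let the fingers close. It gives the time, the measured TCP pose, the force and the opening at its end, in the units of the state.
- observe(): the state, without advancing time (a new reading comes with each control period).
- read_camera(name): name is "scene" or "top"; returns the picture (400x640x3 uint8, red, green, blue); there is no depth.
- camera_info(name): a dict with "mtx" (3x3 intrinsics, pixels), "dist_coeffs" ([k1, k2, p1, p2, k3] as OpenCV has them; the pictures are not rectified), "eye" and "rotation" of the camera in the world. Camera axes: x right, y up, looking along -z (the intrinsics and any distortion apply to the point x, -y, -z); pixel columns grow to the right and rows downward; lengths in m; the calibration is good to about 2 mm. A picture is of the moment at which its call begins. camera_info takes no time and is no camera call.
- sign_off(): hands the job in, once; it reports no verdict.
The state is a dict: "time": time; "joints": joint angles; "joint_velocities": joint speeds; "tau": joint torques, N m; "position": TCP position; "orientation": TCP orientation; "ft_force": force on the tool from outside, world axes, zero at the start; "ft_torque": the same for the moment, N m; "opening": finger opening in m.
Only numpy, scipy, OpenCV 4.12 (cv2) and the standard library are available. Lean on these libraries where they do the work, as an engineer would, in place of code of your own. Each camera call takes 0.05 s, during which the arm holds its last target. There are 200 camera calls.

## Working session

There is one attempt and no reset: what is moved stays moved. The work goes in short steps, Python scripts to look and compute and a tool call to move; the robot and the scene stay as the last step left them, time stands still between calls to the robot, and variables do not carry over. Pictures are saved under pics/ and viewed, about 8 in all and at most 12, crops included, and the job is handed in when it is done.

Besides the shell and the picture viewer there is one more tool, called after "Request:" by a JSON object that holds its "api" and its "payload", one argument or row to a line. servo_tool: Moves the arm, as the interface text tells. Its arguments: {"type":"object","properties":{"series":{"type":"array","items":{"type":"array"}},"jaw":{"type":"number"}},"required":["series"]}

```bash
mkdir -p pics; cat > h.py <<'E'
import numpy as np, cv2
from cell import *
def snap(name,fn=None):
    im=read_camera(name)
    if fn: cv2.imwrite('pics/'+fn,im[:,:,::-1])
    return im
def ray(name,uv):
    c=camera_info(name); K=np.array(c['mtx'],float); d=np.array(c['dist_coeffs'],float)
    p=cv2.undistortPoints(np.array(uv,float).reshape(-1,1,2),K,d).reshape(-1,2)
    v=np.c_[p[:,0],-p[:,1],-np.ones(len(p))]@np.array(c['rotation']).T
    return np.array(c['eye'],float),v/np.linalg.norm(v,axis=1)[:,None]
def proj(name,P):
    c=camera_info(name); K=np.array(c['mtx'],float); d=np.array(c['dist_coeffs'],float)
    q=(np.atleast_2d(P)-np.array(c['eye']))@np.array(c['rotation'])
    q=q*[1,-1,-1]
    return cv2.projectPoints(q.reshape(-1,1,3),np.zeros(3),np.zeros(3),K,d)[0].reshape(-1,2)
def tri(uva,uvb):
    (e1,v1),(e2,v2)=ray('scene',[uva]),ray('top',[uvb]); v1,v2=v1[0],v2[0]
    s=np.linalg.lstsq(np.c_[v1,-v2],e2-e1,rcond=None)[0]
    p,q=e1+s[0]*v1,e2+s[1]*v2
    return (p+q)/2,np.linalg.norm(p-q)
E
python3 - <<'E'
from h import *
np.set_printoptions(precision=4,suppress=True)
for n in ('scene','top'):
    snap(n,n+'0.png'); c=camera_info(n)
    print(n,c['eye'],'look',-np.array(c['rotation'])[:,2],np.array(c['mtx']).tolist(),c['dist_coeffs'])
print(observe(),tcp_to_tips)
E
```

```text
Traceback (most recent call last):
IndexError: too many indices for array: array is 1-dimensional, but 2 were indexed
```

View pics/scene0.png

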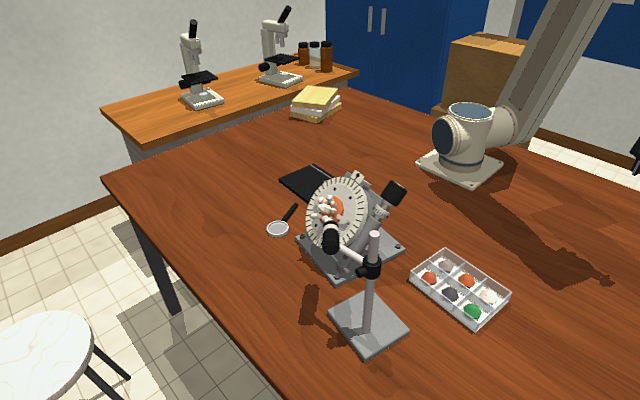

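```bash
python3 - <<'E'
from h import *
np.set_printoptions(precision=4,suppress=True)
for n in ('scene','top'):
    c=camera_info(n); print(c)
im=snap('top','top0.png')
print(observe(),tcp_to_tips)
E
```

```text
{'mtx': array([[375.7375,   0.    , 328.1282],
       [  0.    , 375.7375, 194.664 ],
       [  0.    ,   0.    ,   1.    ]]), 'dist_coeffs': array([-0.0578,  0.    ,  0.    ,  0.    ,  0.    ]), 'eye': array([1.1254, 0.4994, 0.7015]), 'rotation': array([ 54.0407,   0.4491, 135.8589])}
{'mtx': array([[367.8163,   0.    , 324.5376],
       [  0.    , 367.8163, 200.1507],
       [  0.    ,   0.    ,   1.    ]]), 'dist_coeffs': array([0.0149, 0.    , 0.    , 0.    , 0.    ]), 'eye': array([ 0.3642, -0.0577,  1.2342]), 'rotation': array([ 11.4021,   0.8209, -91.0887])}
{'time': 0.1, 'joints': array([66.0837, 14.8478,  1.1944, 76.415 , -0.0021, 81.2584]), 'joint_velocities': array([-0.0341, -0.0644,  0.185 , -0.0543, -0.0158,  0.0199]), 'tau': array([  0.0043, -55.6692,  34.507 ,   0.0117,  -0.0002,   0.    ]), 'position': array([0.1439, 0.5308, 0.4041]), 'orientation': array([-179.932 ,   -0.0084,  164.8253]), 'ft_force': array([ 0.4196, -0.5665, -0.4499]), 'ft_torque': array([ 0.003 , -0.0022, -0.0271]), 'opening': 0.08539122162542666} 0.1734
```

View pics/top0.png

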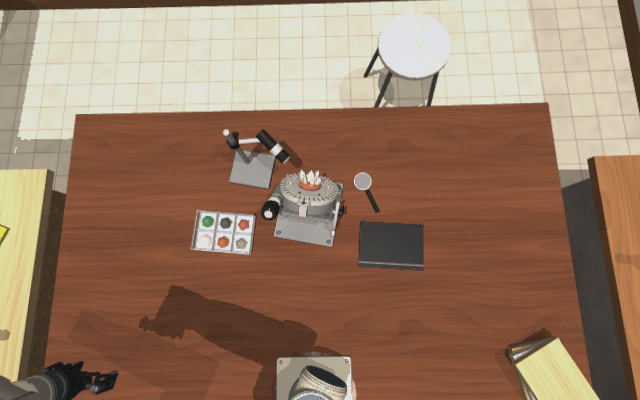

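```bash
sed -i "s/np.array(c\['rotation'\])/rot(c)/" h.py; cat >> h.py <<'E'
from scipy.spatial.transform import Rotation
def rot(c): return Rotation.from_euler('xyz',c['rotation'],degrees=True).as_matrix()
def crop(im,u,v,w,h,s): return cv2.resize(im[v:v+h,u:u+w],None,fx=s,fy=s,interpolation=cv2.INTER_CUBIC)
E
python3 - <<'E'
from h import *
a=cv2.imread('pics/scene0.png'); b=cv2.imread('pics/top0.png')
cv2.imwrite('pics/c0.png',np.hstack([crop(a,295,160,120,120,3.2).copy(),crop(b,255,155,120,120,3.2)]).astype(np.uint8))
cv2.imwrite('pics/c0.png',np.vstack([cv2.resize(np.hstack([a[160:260,290:420],b[160:260,250:380]]),None,fx=3,fy=3,interpolation=cv2.INTER_CUBIC)]))
E
```

```text
(no output)
```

View pics/c0.png

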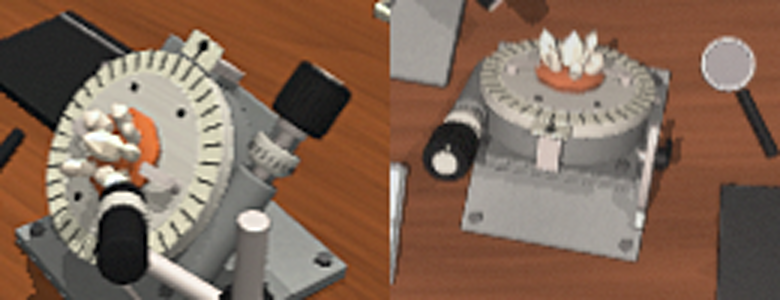

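```bash
python3 - <<'E'
from h import *
np.set_printoptions(precision=4,suppress=True)
a=cv2.imread('pics/scene0.png'); b=cv2.imread('pics/top0.png')
def blob(im,u0,v0,u1,v1,th=60):
    m=(im[v0:v1,u0:u1].max(2)<th).astype(np.uint8)
    n,l,s,c=cv2.connectedComponentsWithStats(m); i=1+np.argmax(s[1:,4])
    pts=np.argwhere(l==i)[:,::-1]+[u0,v0]
    return pts.mean(0),s[i]+np.array([u0,v0,0,0,0]),pts
ks,ss,ps=blob(a,376,176,412,212); kt,st,pt=blob(b,255,190,290,222)
print('knob scene',ks,ss,'top',kt,st)
print('rects',cv2.minAreaRect(ps.astype(np.float32)),cv2.minAreaRect(pt.astype(np.float32)))
print('knob c',tri(ks,kt))
# white end disc in top
H=b[200:222,258:278]; m=(H.min(2)>120); q=np.argwhere(m)[:,::-1]+[258,200]; print('disc',q.mean(0),len(q))
print('index',tri((357.7,176),(303.7,202.3)))
for uv in [(275,236),(332,246)]:
    e,v=ray('top',[uv]); s=(0.016-e[2])/v[0,2]; print('base corner',e+s*v[0])
cv2.imwrite('pics/c1.png',np.hstack([cv2.resize(a[160:215,345:405],None,fx=6.4,fy=6.4,interpolation=cv2.INTER_CUBIC),cv2.resize(b[180:235,258:318],None,fx=6.4,fy=6.4,interpolation=cv2.INTER_CUBIC)]))
E
```

```text
knob scene [393.2326 193.2145] [381 181  26  25 387] top [270.6172 208.6699] [261 201  22  19 209]
rects ((393.4230651855469, 193.11538696289062), (20.24655532836914, 19.691856384277344), 33.690067291259766) ((269.8216247558594, 209.87026977539062), (16.32176399230957, 19.99783706665039), 36.02737808227539)
knob c (array([0.549 , 0.1075, 0.2093]), np.float64(0.0029048017717643367))
disc [269.1774 212.3548] 62
index (array([0.5635, 0.0128, 0.2183]), np.float64(0.0028691516305203346))
base corner [0.4924 0.1217 0.016 ]
base corner [ 0.4556 -0.0666  0.016 ]
```

View pics/c1.png

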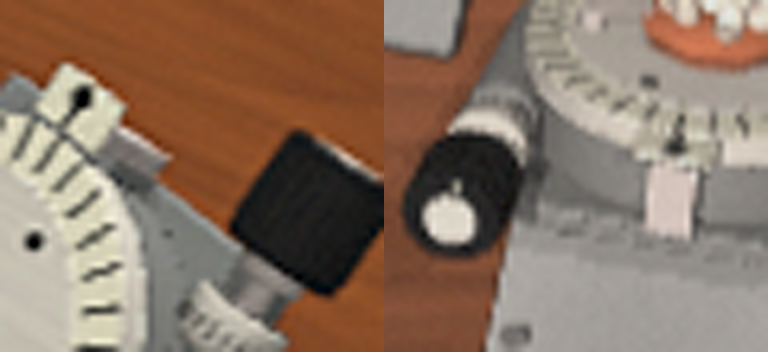

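```bash
python3 - <<'E'
from h import *
np.set_printoptions(precision=4,suppress=True)
I,e=tri((355,180.3),(304.2,198.4)); K=np.array([.549,.1075,.2093]); print('I',I,e)
ps=np.radians(-11); al=np.linspace(0,2*np.pi,721)
for s in (48,51,54,57,60):
    r=np.radians(s); x=np.array([np.cos(ps)*np.cos(r),np.sin(ps)*np.cos(r),-np.sin(r)]); y=np.array([-np.sin(ps),np.cos(ps),0])
    C=I+.092*x; P=C+.09*(np.cos(al)[:,None]*-x+np.sin(al)[:,None]*y)
    A=proj('scene',P);B=proj('top',P)
    t=np.pi/2-r; a=np.array([-np.cos(ps)*np.sin(t),-np.sin(ps)*np.sin(t),np.cos(t)])
    print(s,'scene min',A.min(0),'max',A.max(0),'top',B.min(0),B.max(0),'C',C,'\n knob end top',proj('top',K+.022*a),'scene',proj('scene',K+.022*a), 'shaft',proj('scene',K-.042*a),proj('top',K-.042*a))
E
```

```text
I [0.575  0.013  0.2119] 0.006011336379394641
48 scene min [303.8391 176.3441] max [363.4527 249.5534] top [278.9984 170.5407] [337.8693 199.5759] C [0.6355 0.0012 0.1435] 
 knob end top [[268.1962 213.0815]] scene [[398.2588 185.0981]] shaft [[381.8355 208.4424]] [[273.8113 201.5196]]
51 scene min [306.0722 176.4316] max [363.8768 250.1921] top [278.9232 173.083 ] [337.6308 199.6873] C [0.6319 0.0019 0.1404] 
 knob end top [[268.2155 212.7313]] scene [[397.9976 184.9454]] shaft [[382.3586 208.6863]] [[273.7709 202.1647]]
54 scene min [308.3258 176.5047] max [364.3482 250.667 ] top [278.833  175.6467] [337.3867 199.8181] C [0.6281 0.0027 0.1374] 
 knob end top [[268.2404 212.3701]] scene [[397.721 184.815]] shaft [[382.9076 208.8873]] [[273.721  202.8266]]
57 scene min [310.5876 176.5646] max [364.8712 250.9796] top [278.7284 178.2206] [337.1379 199.9747] C [0.6242 0.0034 0.1347] 
 knob end top [[268.2708 211.9992]] scene [[397.4296 184.7075]] shaft [[383.4807 209.045 ]] [[273.6619 203.5037]]
60 scene min [312.8446 176.6112] max [365.4513 251.1327] top [278.6086 180.7903] [336.8852 200.167 ] C [0.6202 0.0042 0.1322] 
 knob end top [[268.3065 211.6194]] scene [[397.1244 184.6231]] shaft [[384.0764 209.1593]] [[273.5938 204.1941]]
```

```bash
python3 - <<'E'
from h import *
np.set_printoptions(precision=4,suppress=True)
for k in [(270.1,209.7),(269.8,209.9),(270.6,208.7)]: print(tri((393.3,193.2),k))
# end face: top disc vs scene end-edge midpoint
print('end',tri((398.3,185.5),(268.2,214.1)))
E
```

```text
(array([0.547 , 0.108 , 0.2085]), np.float64(0.0001857007339280411))
(array([0.5467, 0.1084, 0.2085]), np.float64(0.0008261146292163226))
(array([0.5489, 0.1076, 0.2094]), np.float64(0.0029625386285560165))
end (array([0.5325, 0.11  , 0.2234]), np.float64(0.00145349472626289))
```

Request:
{"api": "servo_tool", "payload": {
  "series": [
    [[40, -42, 40], 0.1],
    [[80, -84, 50], 0.2],
    [[110, -115, 60], 0.2],
    [[135, -141, 60], 0.2],
    [[135, -141, 60], 0.2]
  ],
  "jaw": 1
}}

```text
time: 0.52
position: [0.2797, 0.3883, 0.4646]
orientation: [-179.9, 0.0, 176.3]
ft_force: [0.4, 0.2, 0.0]
opening: 0.0856
```

Request:
{"api": "servo_tool", "payload": {
  "series": [
    [[135, -141, 0], 0.2],
    [[135, -141, 0], 0.2],
    [[135, -141, 0], 0.2],
    [[135, -141, 0], 0.2],
    [[135, -141, 0], 0.2]
  ]
}}

```text
time: 0.93
position: [0.4159, 0.2452, 0.4644]
orientation: [-179.9, -0.0, -172.2]
ft_force: [0.5, 0.5, 0.3]
opening: 0.0857
```

Request:
{"api": "servo_tool", "payload": {
  "series": [
    [[131, -137, 0], 0.2],
    [[131, -137, 0], 0.2],
    [[131, -137, 0], 0.2],
    [[131, -137, 0], 0.2],
    [[131, -137, 0], 0.2]
  ]
}}

```text
time: 1.35
position: [0.5488, 0.1055, 0.4637]
orientation: [-179.9, -0.0, -160.9]
ft_force: [0.2, 0.3, -1.0]
opening: 0.0855
```

```bash
python3 - <<'E'
from h import *
a=snap('scene','s1.png'); b=snap('top','t1.png'); o=observe(); print(o['position'],o['orientation'],o['joints'])
p=o['position']-[0,0,.173]; print(proj('scene',p),proj('top',p))
cv2.imwrite('pics/c2.png',np.hstack([cv2.resize(a[120:220,340:440],None,fx=3.9,fy=3.9,interpolation=cv2.INTER_CUBIC),cv2.resize(b[150:250,230:330],None,fx=3.9,fy=3.9,interpolation=cv2.INTER_CUBIC)])[:,:,::-1])
E
```

```text
[0.54977644 0.10489626 0.46270834] [-1.79920704e+02 -1.19712826e-01 -1.61024371e+02] [  2.23602689  15.31906523  10.29118776  85.06392344  -0.11041539
 -16.73959679]
[[394.8677929  162.03312749]] [[266.30401262 203.31217243]]
```

View pics/c2.png

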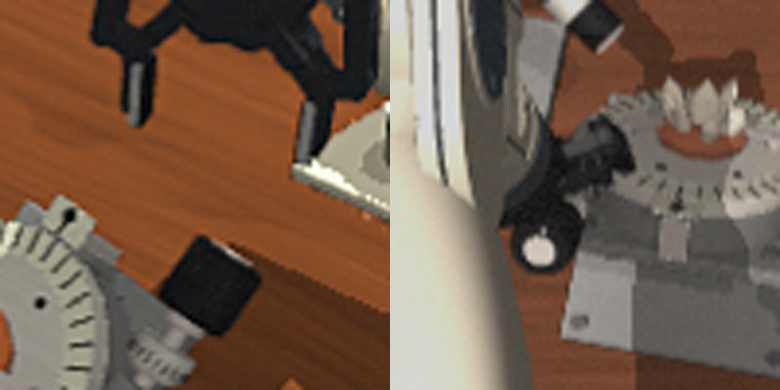

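Request:
{"api": "servo_tool", "payload": {
  "series": [
    [[-3, 3, -30], 0],
    [[-3, 3, -65], 0],
    [[-3, 3, -102], 0],
    [[-3, 3, -102], 0],
    [[-3, 3, -102], 0]
  ]
}}

```text
time: 1.87
position: [0.5462, 0.1082, 0.36]
orientation: [-180.0, -0.3, -161.0]
ft_force: [-0.4, 0.7, 1.4]
opening: 0.0856
```

Request:
{"api": "servo_tool", "payload": {
  "series": [
    [[0, 0, 0], 0],
    [[0, 0, 0], 0],
    [[0, 0, 0], 0],
    [[0, 0, 0], 0]
  ],
  "jaw": -1
}}

```text
time: 2.2
position: [0.5464, 0.1084, 0.3633]
orientation: [-179.9, -0.1, -161.0]
ft_force: [-4.1, 2.2, 12.0]
opening: 0.0519
```

Request:
{"api": "servo_tool", "payload": {
  "series": [
    [[0, 0, 0], 0],
    [[0, 0, 0], -0.1],
    [[0, 0, 0], -0.2],
    [[0, 0, 0], -0.3],
    [[0, 0, 0], -0.3]
  ]
}}

```text
time: 2.62
position: [0.5462, 0.1085, 0.3646]
orientation: [-179.9, -0.0, -178.6]
ft_force: [-3.2, 3.8, 0.9]
opening: 0.0454
```

```bash
python3 - <<'E'
from h import *
a=snap('scene','s2.png'); b=snap('top','t2.png'); o=observe(); print(o)
cv2.imwrite('pics/c3.png',np.hstack([cv2.resize(a[130:230,340:440],None,fx=3.9,fy=3.9,interpolation=cv2.INTER_CUBIC),cv2.resize(b[150:250,230:330],None,fx=3.9,fy=3.9,interpolation=cv2.INTER_CUBIC)])[:,:,::-1])
E
```

```text
{'time': 2.7167, 'joints': array([ 2.62403462, 16.30784511, -2.57409571, 71.12280599, -0.13160311,
        0.79924322]), 'joint_velocities': array([-0.00865732, -0.00160186, -0.13485966, -0.12152353,  0.05158541,
       -1.15903266]), 'tau': array([ -0.78327332, -54.15863514,  34.25320745,  -1.6705057 ,
         0.64127287,  -0.9020911 ]), 'position': array([0.54618967, 0.10844077, 0.36448964]), 'orientation': array([-1.79868343e+02, -2.91061943e-03, -1.78175206e+02]), 'ft_force': array([-4.0318942 ,  2.20421679,  4.87937876]), 'ft_torque': array([-0.98338956,  0.81733907, -1.29334071]), 'opening': 0.04528185170787058}
```

View pics/c3.png

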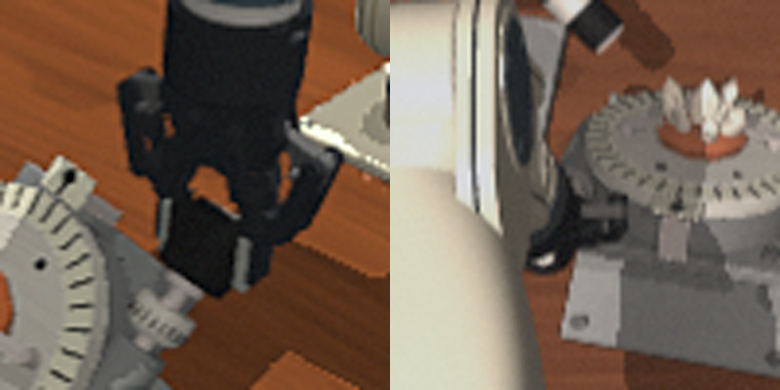

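```bash
cat >> h.py <<'E'
I0,PS,SL=np.array([.575,.013,.2119]),np.radians(-11),np.radians(50)
def pl(al,r,I=None):
    I=I0 if I is None else I
    x=np.array([np.cos(PS)*np.cos(SL),np.sin(PS)*np.cos(SL),-np.sin(SL)]); y=np.array([-np.sin(PS),np.cos(PS),0])
    C=I+.092*x; al=np.radians(al)
    return C+r[...,None]*(-np.cos(al)[...,None]*x+np.sin(al)[...,None]*y)
AL=np.arange(-35,35,.1); RR=np.arange(.112,.066,-.00025)
def unwrap(name,im,I=None):
    al,r=np.meshgrid(AL,RR); P=pl(al,r,I).reshape(-1,3)
    m=proj(name,P).astype(np.float32).reshape(len(RR),len(AL),2)
    return cv2.remap(cv2.cvtColor(im,cv2.COLOR_RGB2GRAY),m[...,0],m[...,1],cv2.INTER_CUBIC)
E
python3 - <<'E'
from h import *
L=[]
for n,f,uv in (('scene','scene0',(355,180.3)),('top','top0',(304.2,198.4)),('scene','s2',(355,180.3))):
    # per-camera index: ray of the tip met with the face plane
    e,v=ray(n,[uv]); nz=np.array([np.sin(SL)*np.cos(PS),np.sin(SL)*np.sin(PS),np.cos(SL)])
    I=e+v[0]*(((I0-e)@nz)/(v[0]@nz)); print(n,I)
    L.append(unwrap(n,cv2.imread('pics/%s.png'%f)[:,:,::-1].copy(),I)); L[-1][:,350]=255
cv2.imwrite('pics/u0.png',np.vstack(L))
E
```

```text
scene [0.57476069 0.01672298 0.21302656]
top [0.57768853 0.01088901 0.20827477]
scene [0.57476069 0.01672298 0.21302656]
```

View pics/u0.png

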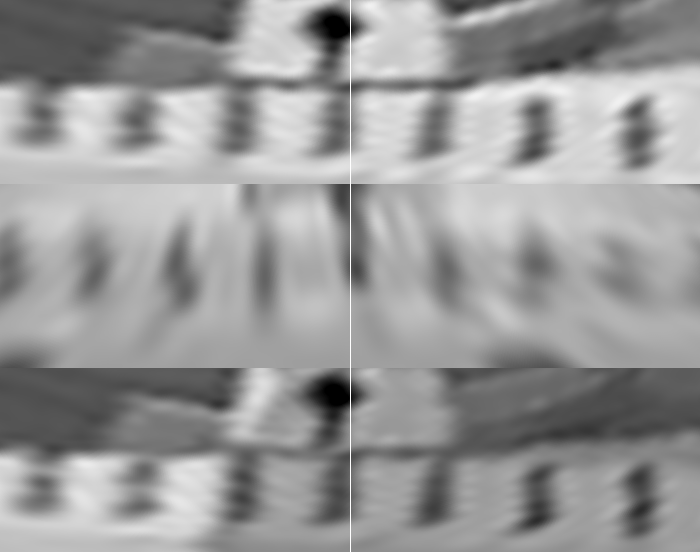

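Request:
{"api": "servo_tool", "payload": {
  "series": [
    [[0, 0, 0], -0.12],
    [[0, 0, 0], -0.24],
    [[0, 0, 0], -0.36],
    [[0, 0, 0], -0.4]
  ]
}}

```text
time: 3.05
position: [0.5468, 0.1094, 0.365]
orientation: [179.9, 0.0, 158.8]
ft_force: [2.0, 3.4, -5.1]
opening: 0.0438
```

Request:
{"api": "servo_tool", "payload": {
  "series": [
    [[0, 0, 0], -0.12],
    [[0, 0, 0], -0.24],
    [[0, 0, 0], -0.36],
    [[0, 0, 0], -0.4]
  ]
}}

```text
time: 3.38
position: [0.5467, 0.1111, 0.3667]
orientation: [179.4, -0.1, 136.1]
ft_force: [-9.5, -0.2, 2.9]
opening: 0.0439
```

```bash
cat >> h.py <<'E'
IP=np.array([.57476,.01672,.21303])
def marks(im,show=0):
    """scene strip: angles of pointer and marks at the rim (deg), pointer at r 93-98"""
    U=255.-unwrap('scene',im,IP); U=cv2.GaussianBlur(U,(9,5),0)
    def col(r0,r1,c,w):
        rs=[i for i,r in enumerate(RR) if r0<=r<=r1]; out=[]
        for i in rs:
            lo=max(0,int((c-w+35)*10)); hi=int((c+w+35)*10)
            s=U[i,lo:hi]-np.percentile(U[i,lo:hi],30); s=np.clip(s,0,None)**2
            out.append((s*AL[lo:hi]).sum()/s.sum())
        return np.polyfit(RR[rs]-.090,out,1)
    p=col(.094,.099,-2,3)[1]; p2=np.polyval(col(.094,.099,p,2.5),.0065)
    prof=U[[i for i,r in enumerate(RR) if .078<=r<=.087]].mean(0)
    from scipy.signal import find_peaks
    pk=find_peaks(prof,distance=70,prominence=8)[0]
    m=[]
    for k in AL[pk]:
        if abs(k)<25: f=col(.077,.0875,k,3.5); m.append((round(f[1],2),round(np.polyval(f,-.0075),2)))
    return round(p2,2),m
E
python3 - <<'E'
from h import *
for f in ('scene0','s1','s2'): print(f,marks(cv2.imread('pics/%s.png'%f)[:,:,::-1].copy()))
print(marks(snap('scene','s3.png'))); o=observe(); print(o['position'],o['orientation'],o['ft_force'],o['opening'],o['time'])
E
```

```text
scene0 (np.float64(-2.01), [(np.float64(-20.93), np.float64(-21.13)), (np.float64(-11.05), np.float64(-11.14)), (np.float64(-1.04), np.float64(-1.18)), (np.float64(9.32), np.float64(8.67)), (np.float64(18.64), np.float64(18.72))])
s1 (np.float64(-2.01), [(np.float64(-20.28), np.float64(-20.64)), (np.float64(-11.04), np.float64(-11.13)), (np.float64(-1.02), np.float64(-1.18)), (np.float64(9.23), np.float64(8.64)), (np.float64(18.68), np.float64(18.73))])
s2 (np.float64(-2.02), [(np.float64(-20.66), np.float64(-20.98)), (np.float64(-10.49), np.float64(-10.6)), (np.float64(-1.03), np.float64(-1.16)), (np.float64(9.22), np.float64(8.7)), (np.float64(19.19), np.float64(18.89))])
(np.float64(-2.01), [(np.float64(-20.14), np.float64(-20.46)), (np.float64(-9.3), np.float64(-9.9)), (np.float64(-0.38), np.float64(-0.64)), (np.float64(9.62), np.float64(9.32)), (np.float64(20.46), np.float64(19.46))])
[0.54669832 0.1111026  0.36673793] [ 1.79419840e+02 -1.08920770e-01  1.36188964e+02] [-10.38079707  -1.14971476   1.93115335] 0.043839149199871114 3.4333
```

Request:
{"api": "servo_tool", "payload": {
  "series": [
    [[0, 0, 0], 0],
    [[0, -1, -2], 0.12],
    [[0, -2, -4], 0.24],
    [[0, -2, -4], 0.36],
    [[0, -2, -4], 0.48]
  ],
  "jaw": 0.7
}}

```text
time: 3.85
position: [0.547, 0.1091, 0.3634]
orientation: [179.4, -0.0, 164.2]
ft_force: [-0.0, 0.1, 0.2]
opening: 0.0727
```

Request:
{"api": "servo_tool", "payload": {
  "series": [
    [[0, 0, 0], 0.12],
    [[0, 0, 0], 0.24],
    [[0, 0, 0], 0.36],
    [[0, 0, 0], 0.48],
    [[0, 0, 0], 0.6]
  ]
}}

```text
time: 4.27
position: [0.5473, 0.1091, 0.3642]
orientation: [179.4, 0.1, -161.0]
ft_force: [0.3, -1.1, -0.3]
opening: 0.0724
```

Request:
{"api": "servo_tool", "payload": {
  "series": [
    [[0, 0, 0], 0],
    [[0, 0, 0], 0],
    [[0, 0, 0], 0],
    [[0, 0, 0], -0.12],
    [[0, 0, 0], -0.24]
  ],
  "jaw": -1
}}

```text
time: 4.68
position: [0.5466, 0.1078, 0.3674]
orientation: [179.7, 0.2, -175.3]
ft_force: [-13.3, -6.5, 22.2]
opening: 0.0459
```

Request:
{"api": "servo_tool", "payload": {
  "series": [
    [[0, 0, 0], -0.12],
    [[0, 0, 0], -0.24],
    [[0, 0, 0], -0.36],
    [[0, 0, 0], -0.48],
    [[0, 0, 0], -0.6]
  ]
}}

```text
time: 5.1
position: [0.5466, 0.109, 0.3685]
orientation: [179.3, 0.2, 150.0]
ft_force: [-3.1, 4.1, 3.6]
opening: 0.0438
```

Request:
{"api": "servo_tool", "payload": {
  "series": [
    [[0, 0, 0], -0.12],
    [[0, 0, 0], -0.24],
    [[0, 0, 0], -0.26]
  ]
}}

```text
time: 5.35
position: [0.5458, 0.1102, 0.3703]
orientation: [179.0, 0.0, 135.0]
ft_force: [-14.7, -3.8, 7.5]
opening: 0.0439
```

```bash
python3 - <<'E'
from h import *
print(marks(snap('scene','s4.png'))); o=observe(); print(o['position'],o['orientation'],o['ft_force'],o['opening'],o['time'])
E
```

```text
(np.float64(-2.01), [(np.float64(-19.8), np.float64(-19.79)), (np.float64(-8.78), np.float64(-9.58)), (np.float64(0.28), np.float64(0.02)), (np.float64(10.71), np.float64(10.14)), (np.float64(20.02), np.float64(20.1))])
[0.54582843 0.1101548  0.37031064] [1.79033271e+02 3.79129958e-02 1.35141098e+02] [-13.99578539  -4.47580806   7.15599921] 0.04376372799918959 5.4
```

Request:
{"api": "servo_tool", "payload": {
  "series": [
    [[0, 0, 0], 0],
    [[1, -1, -4], 0.12],
    [[1, -1, -8], 0.24],
    [[1, -1, -8], 0.36],
    [[1, -1, -8], 0.48]
  ],
  "jaw": 0.7
}}

```text
time: 5.82
position: [0.5469, 0.1092, 0.3626]
orientation: [179.0, 0.1, 162.8]
ft_force: [-0.2, -0.2, -0.1]
opening: 0.0728
```

Request:
{"api": "servo_tool", "payload": {
  "series": [
    [[0, 0, 0], 0.12],
    [[0, 0, 0], 0.24],
    [[0, 0, 0], 0.36],
    [[0, 0, 0], 0.48],
    [[0, 0, 0], 0.48]
  ]
}}

```text
time: 6.23
position: [0.5472, 0.1092, 0.363]
orientation: [179.0, 0.1, -169.5]
ft_force: [-0.0, 0.1, 0.6]
opening: 0.0722
```

Request:
{"api": "servo_tool", "payload": {
  "series": [
    [[0, 0, 0], 0],
    [[0, 0, 0], 0],
    [[0, 0, 0], 0],
    [[0, 0, 0], -0.12],
    [[0, 0, 0], -0.24]
  ],
  "jaw": -1
}}

```text
time: 6.65
position: [0.5471, 0.1071, 0.3645]
orientation: [179.4, 0.3, 175.9]
ft_force: [-3.8, -9.9, 11.3]
opening: 0.0444
```

Request:
{"api": "servo_tool", "payload": {
  "series": [
    [[0, 0, 0], -0.12],
    [[0, 0, 0], -0.24],
    [[0, 0, 0], -0.36],
    [[0, 0, 0], -0.48],
    [[0, 0, 0], -0.6]
  ]
}}

```text
time: 7.07
position: [0.5474, 0.1084, 0.3655]
orientation: [179.0, 0.2, 141.2]
ft_force: [-3.6, 2.1, 2.0]
opening: 0.0438
```

Request:
{"api": "servo_tool", "payload": {
  "series": [
    [[0, 0, 0], -0.12],
    [[0, 0, 0], -0.24],
    [[0, 0, 0], -0.26]
  ]
}}

```text
time: 7.32
position: [0.5455, 0.1098, 0.3682]
orientation: [178.8, -0.1, 126.1]
ft_force: [-25.4, -1.5, 20.5]
opening: 0.0436
```

```bash
python3 - <<'E'
from h import *
print(marks(snap('scene','s5.png'))); o=observe(); print(o['position'],o['orientation'],o['ft_force'],o['opening'],o['time'])
E
```

```text
(np.float64(-2.01), [(np.float64(-18.83), np.float64(-19.08)), (np.float64(-8.54), np.float64(-9.04)), (np.float64(0.89), np.float64(0.67)), (np.float64(11.45), np.float64(10.92)), (np.float64(21.8), np.float64(20.86))])
[0.5454445  0.10982762 0.36827707] [ 1.78775305e+02 -4.24981780e-02  1.26258248e+02] [-24.80217975  -3.13360908  19.98856094] 0.04382208660125156 7.3667
```

Request:
{"api": "servo_tool", "payload": {
  "series": [
    [[0, 0, 0], 0],
    [[2, -1, -3], 0.12],
    [[2, -1, -6], 0.24],
    [[2, -1, -6], 0.36],
    [[2, -1, -6], 0.48]
  ],
  "jaw": 0.7
}}

```text
time: 7.78
position: [0.5474, 0.1088, 0.3623]
orientation: [178.8, -0.0, 153.8]
ft_force: [0.7, -0.1, -0.4]
opening: 0.0723
```

Request:
{"api": "servo_tool", "payload": {
  "series": [
    [[0, 0, 0], 0.12],
    [[0, 0, 0], 0.24],
    [[0, 0, 0], 0.36],
    [[0, 0, 0], 0.48],
    [[0, 0, 0], 0.6]
  ]
}}

```text
time: 8.2
position: [0.5475, 0.1088, 0.3626]
orientation: [178.8, -0.0, -171.8]
ft_force: [-0.4, 0.1, 0.1]
opening: 0.0725
```

Request:
{"api": "servo_tool", "payload": {
  "series": [
    [[0, 0, 0], 0],
    [[0, 0, 0], 0],
    [[0, 0, 0], 0],
    [[0, 0, 0], -0.12],
    [[0, 0, 0], -0.24]
  ],
  "jaw": -1
}}

```text
time: 8.62
position: [0.5486, 0.1068, 0.3631]
orientation: [179.1, 0.2, 173.6]
ft_force: [12.9, -18.0, -8.9]
opening: 0.0446
```

Request:
{"api": "servo_tool", "payload": {
  "series": [
    [[0, 0, 0], -0.12],
    [[0, 0, 0], -0.24],
    [[0, 0, 0], -0.36],
    [[0, 0, 0], -0.48],
    [[0, 0, 0], -0.6]
  ]
}}

```text
time: 9.03
position: [0.548, 0.1075, 0.3642]
orientation: [178.9, 0.1, 138.8]
ft_force: [-13.3, -4.8, 16.8]
opening: 0.0439
```

Request:
{"api": "servo_tool", "payload": {
  "series": [
    [[0, 0, 0], -0.12],
    [[0, 0, 0], -0.15],
    [[0, 0, 0], -0.15]
  ]
}}

```text
time: 9.28
position: [0.5478, 0.108, 0.3653]
orientation: [178.6, 0.0, 130.0]
ft_force: [-11.3, -11.4, 1.6]
opening: 0.0438
```

Request:
{"api": "servo_tool", "payload": {
  "series": [
    [[0, 0, 0], 0],
    [[1, -1, -3], 0.12],
    [[1, -1, -5], 0.24],
    [[1, -1, -5], 0.36],
    [[1, -1, -5], 0.48]
  ],
  "jaw": 0.7
}}

```text
time: 9.7
position: [0.5487, 0.107, 0.3604]
orientation: [178.6, 0.0, 157.4]
ft_force: [-0.8, 0.4, 0.6]
opening: 0.0722
```

Request:
{"api": "servo_tool", "payload": {
  "series": [
    [[0, 0, 0], 0.12],
    [[0, 0, 0], 0.24],
    [[0, 0, 0], 0.36],
    [[0, 0, 0], 0.48],
    [[0, 0, 0], 0.56]
  ]
}}

```text
time: 10.12
position: [0.5488, 0.107, 0.3605]
orientation: [178.6, 0.1, -170.6]
ft_force: [0.3, 0.8, -0.5]
opening: 0.0727
```

Request:
{"api": "servo_tool", "payload": {
  "series": [
    [[0, 0, 0], 0],
    [[0, 0, 0], 0],
    [[0, 0, 0], 0],
    [[0, 0, 0], -0.12],
    [[0, 0, 0], -0.24]
  ],
  "jaw": -1
}}

```text
time: 10.53
position: [0.5499, 0.1057, 0.3608]
orientation: [178.8, 0.3, 174.9]
ft_force: [5.8, -7.7, -3.5]
opening: 0.0454
```

Request:
{"api": "servo_tool", "payload": {
  "series": [
    [[0, 0, 0], -0.12],
    [[0, 0, 0], -0.24],
    [[0, 0, 0], -0.36],
    [[0, 0, 0], -0.48],
    [[0, 0, 0], -0.6]
  ]
}}

```text
time: 10.95
position: [0.5506, 0.1056, 0.3606]
orientation: [178.7, 0.3, 140.0]
ft_force: [-0.4, -9.5, -6.1]
opening: 0.0436
```

Request:
{"api": "servo_tool", "payload": {
  "series": [
    [[0, 0, 0], -0.12],
    [[0, 0, 0], -0.2],
    [[0, 0, 0], -0.2]
  ]
}}

```text
time: 11.2
position: [0.5505, 0.1061, 0.3611]
orientation: [178.5, 0.3, 128.2]
ft_force: [-10.9, -12.2, -3.7]
opening: 0.0439
```

```bash
python3 - <<'E'
from h import *
print(marks(snap('scene','s6.png'))); o=observe(); print(o['position'],o['orientation'],o['ft_force'],o['opening'],o['time'])
E
```

```text
(np.float64(-2.02), [(np.float64(-17.88), np.float64(-17.67)), (np.float64(-7.61), np.float64(-7.96)), (np.float64(2.25), np.float64(2.1)), (np.float64(12.45), np.float64(11.92)), (np.float64(23.08), np.float64(22.18))])
[0.5504147  0.10606222 0.36113245] [178.49323898   0.26512946 128.47496132] [-11.21004717 -12.61445667  -4.32900234] 0.04339415367724858 11.25
```

Request:
{"api": "servo_tool", "payload": {
  "series": [
    [[0, 0, 0], 0],
    [[-2, 1, 1], 0.12],
    [[-2, 2, 2], 0.24],
    [[-2, 2, 2], 0.36],
    [[-2, 2, 2], 0.48]
  ],
  "jaw": 0.7
}}

```text
time: 11.67
position: [0.5484, 0.1081, 0.3633]
orientation: [178.5, 0.3, 155.9]
ft_force: [-0.2, 0.5, -0.4]
opening: 0.0727
```

Request:
{"api": "servo_tool", "payload": {
  "series": [
    [[0, 0, 0], 0.12],
    [[0, 0, 0], 0.24],
    [[0, 0, 0], 0.36],
    [[0, 0, 0], 0.48],
    [[0, 0, 0], 0.6]
  ]
}}

```text
time: 12.08
position: [0.5484, 0.1081, 0.3633]
orientation: [178.5, 0.3, -169.8]
ft_force: [0.1, 0.3, 1.1]
opening: 0.0723
```

Request:
{"api": "servo_tool", "payload": {
  "series": [
    [[0, 0, 0], 0],
    [[0, 0, 0], 0],
    [[0, 0, 0], 0],
    [[0, 0, 0], -0.12],
    [[0, 0, 0], -0.24]
  ],
  "jaw": -1
}}

```text
time: 12.5
position: [0.5496, 0.1059, 0.3638]
orientation: [178.8, 0.5, 175.4]
ft_force: [16.3, -21.0, -12.2]
opening: 0.0452
```

Request:
{"api": "servo_tool", "payload": {
  "series": [
    [[0, 0, 0], -0.12],
    [[0, 0, 0], -0.24],
    [[0, 0, 0], -0.36],
    [[0, 0, 0], -0.48],
    [[0, 0, 0], -0.6]
  ]
}}

```text
time: 12.92
position: [0.5508, 0.1056, 0.3632]
orientation: [178.7, 0.6, 140.4]
ft_force: [4.4, -10.9, -10.9]
opening: 0.0437
```

Request:
{"api": "servo_tool", "payload": {
  "series": [
    [[0, 0, 0], -0.12],
    [[0, 0, 0], -0.2],
    [[0, 0, 0], -0.2]
  ]
}}

```text
time: 13.17
position: [0.5548, 0.1005, 0.3579]
orientation: [179.2, 1.4, 127.7]
ft_force: [56.6, -44.9, -27.7]
opening: 0.0436
```

Request:
{"api": "servo_tool", "payload": {
  "series": [
    [[0, 0, 0], 0],
    [[0, 0, -1], 0.12],
    [[0, 0, -2], 0.24],
    [[0, 0, -2], 0.36],
    [[0, 0, -2], 0.48]
  ],
  "jaw": 0.7
}}

```text
time: 13.58
position: [0.5548, 0.1004, 0.3557]
orientation: [179.2, 1.4, 155.0]
ft_force: [-0.9, 0.4, -0.7]
opening: 0.0726
```

Request:
{"api": "servo_tool", "payload": {
  "series": [
    [[0, 0, 0], 0.12],
    [[0, 0, 0], 0.24],
    [[0, 0, 0], 0.36],
    [[0, 0, 0], 0.48],
    [[0, 0, 0], 0.6]
  ]
}}

```text
time: 14.0
position: [0.5548, 0.1004, 0.3558]
orientation: [179.2, 1.4, -170.8]
ft_force: [-0.2, -0.5, 0.5]
opening: 0.0725
```

Request:
{"api": "servo_tool", "payload": {
  "series": [
    [[0, 0, 0], 0],
    [[0, 0, 0], 0],
    [[0, 0, 0], 0],
    [[0, 0, 0], -0.12],
    [[0, 0, 0], -0.24]
  ],
  "jaw": -1
}}

```text
time: 14.42
position: [0.555, 0.1029, 0.3571]
orientation: [178.7, 1.5, 174.7]
ft_force: [1.4, 18.2, 8.1]
opening: 0.0439
```

Request:
{"api": "servo_tool", "payload": {
  "series": [
    [[0, 0, 0], -0.12],
    [[0, 0, 0], -0.24],
    [[0, 0, 0], -0.36],
    [[0, 0, 0], -0.48],
    [[0, 0, 0], -0.6]
  ]
}}

```text
time: 14.83
position: [0.5571, 0.1011, 0.355]
orientation: [178.9, 1.9, 139.3]
ft_force: [17.6, -16.7, -24.2]
opening: 0.0434
```

Request:
{"api": "servo_tool", "payload": {
  "series": [
    [[0, 0, 0], -0.12],
    [[0, 0, 0], -0.22],
    [[0, 0, 0], -0.22]
  ]
}}

```text
time: 15.08
position: [0.5564, 0.1004, 0.3549]
orientation: [179.0, 1.9, 125.8]
ft_force: [-9.7, -15.1, -1.8]
opening: 0.0433
```

```bash
python3 - <<'E'
from h import *
print(marks(snap('scene','s7.png'))); o=observe(); print(o['position'],o['orientation'],o['ft_force'],o['opening'],o['time'])
E
```

```text
(np.float64(-2.0), [(np.float64(-16.1), np.float64(-15.93)), (np.float64(-6.25), np.float64(-6.76)), (np.float64(3.44), np.float64(3.23)), (np.float64(13.5), np.float64(13.07)), (np.float64(23.67), np.float64(23.36))])
[0.55645456 0.10032909 0.35491656] [178.96579927   1.9246303  126.07404459] [ -9.28684294 -14.1401522   -1.7518069 ] 0.04346600462419157 15.1333
```

Request:
{"api": "servo_tool", "payload": {
  "series": [
    [[0, 0, 0], 0],
    [[0, 0, 0], 0.1],
    [[-5, 2, 3], 0.22],
    [[-10, 4, 6], 0.34],
    [[-14, 5, 8], 0.46]
  ],
  "jaw": 0.7
}}

```text
time: 15.55
position: [0.5422, 0.1054, 0.3631]
orientation: [178.9, 1.9, 152.1]
ft_force: [0.4, -0.9, -0.5]
opening: 0.0727
```

Request:
{"api": "servo_tool", "payload": {
  "series": [
    [[0, 0, 0], 0.12],
    [[0, 0, 0], 0.24],
    [[0, 0, 0], 0.36],
    [[0, 0, 0], 0.48],
    [[0, 0, 0], 0.6]
  ]
}}

```text
time: 15.97
position: [0.5421, 0.1055, 0.3632]
orientation: [178.9, 1.9, -173.8]
ft_force: [0.1, 1.1, 0.5]
opening: 0.0725
```

Request:
{"api": "servo_tool", "payload": {
  "series": [
    [[0, 0, 0], 0],
    [[0, 0, 0], 0],
    [[0, 0, 0], 0],
    [[0, 0, 0], -0.12],
    [[0, 0, 0], -0.24]
  ],
  "jaw": -1
}}

```text
time: 16.38
position: [0.5418, 0.106, 0.3642]
orientation: [178.8, 2.0, 171.7]
ft_force: [2.3, -3.1, -0.9]
opening: 0.0437
```

Request:
{"api": "servo_tool", "payload": {
  "series": [
    [[0, 0, 0], -0.12],
    [[0, 0, 0], -0.24],
    [[0, 0, 0], -0.36],
    [[0, 0, 0], -0.48],
    [[0, 0, 0], -0.6]
  ]
}}

```text
time: 16.8
position: [0.5409, 0.1097, 0.3666]
orientation: [178.1, 1.6, 137.0]
ft_force: [-12.8, 23.1, 14.4]
opening: 0.0436
```

```bash
cat >> h.py <<'E'
def rep(fn=None):
    im=snap('scene',fn); o=observe(); R=Rotation.from_euler('xyz',o['orientation'],degrees=True).as_matrix()
    g=o['position']+R[:,2]*.152; a=np.array([-np.cos(PS)*np.cos(SL),-np.sin(PS)*np.cos(SL),np.sin(SL)])
    K=np.array([.547,.108,.2085]); ax=K+a*(g[2]-K[2])/a[2]; d=(g-ax)[:2]
    p,m=marks(im); print('ptr',p,'marks-ptr',[(round(float(u-p),2),round(float(v-p),2)) for u,v in m])
    print('pos',o['position'].round(4),'rpy',o['orientation'].round(1),'F',o['ft_force'].round(1),'open',round(o['opening'],4),'t',round(o['time'],2))
    print('grasp-z',g[2].round(4),'off across pads(mm)',1e3*(d@R[:2,0]).round(4),'along jaw',1e3*(d@R[:2,1]).round(4),'xy',(1e3*d).round(1))
E
python3 -c "
from h import *
rep('s8.png')"
```

```text
ptr -2.01 marks-ptr [(-13.81, -14.08), (-3.84, -4.14), (6.45, 5.91), (16.46, 15.91), (26.24, 25.94)]
pos [0.541  0.1099 0.3667] rpy [178.1   1.6 136.5] F [-14.   17.   13.3] open 0.0438 t 16.85
grasp-z 0.2148 off across pads(mm) -3.0 along jaw 5.2 xy [5.8 1.7]
```

Request:
{"api": "servo_tool", "payload": {
  "series": [
    [[0, 0, 0], 0],
    [[0, 0, 0], 0.1],
    [[0, -1, -2], 0.22],
    [[0, -3, -4], 0.34],
    [[0, -3, -4], 0.46]
  ],
  "jaw": 0.7
}}

```text
time: 17.27
position: [0.5408, 0.1068, 0.3624]
orientation: [178.1, 1.6, 162.7]
ft_force: [-0.4, -0.5, -0.1]
opening: 0.0724
```

Request:
{"api": "servo_tool", "payload": {
  "series": [
    [[0, 0, 0], 0.12],
    [[0, 0, 0], 0.24],
    [[0, 0, 0], 0.36],
    [[0, 0, 0], 0.48],
    [[0, 0, 0], 0.48]
  ]
}}

```text
time: 17.68
position: [0.5409, 0.1068, 0.3624]
orientation: [178.1, 1.6, -170.0]
ft_force: [0.2, 0.7, 0.4]
opening: 0.0726
```

Request:
{"api": "servo_tool", "payload": {
  "series": [
    [[0, 0, 0], 0],
    [[0, 0, 0], 0],
    [[0, 0, 0], 0],
    [[0, 0, 0], -0.12],
    [[0, 0, 0], -0.24]
  ],
  "jaw": -1
}}

```text
time: 18.1
position: [0.5409, 0.1049, 0.363]
orientation: [178.4, 1.6, 175.4]
ft_force: [-4.0, -18.1, 8.3]
opening: 0.0443
```

Request:
{"api": "servo_tool", "payload": {
  "series": [
    [[0, 0, 0], -0.12],
    [[0, 0, 0], -0.24],
    [[0, 0, 0], -0.36],
    [[0, 0, 0], -0.48],
    [[0, 0, 0], -0.6]
  ]
}}

```text
time: 18.52
position: [0.5398, 0.1086, 0.3649]
orientation: [177.7, 1.2, 140.7]
ft_force: [-12.2, 26.5, 13.0]
opening: 0.0441
```

```bash
python3 -c "
from h import *
rep('s9.png')"
```

```text
ptr -2.0 marks-ptr [(-12.56, -12.99), (-3.21, -3.57), (6.98, 6.32), (16.52, 16.44), (26.98, 26.55)]
pos [0.5399 0.1089 0.3651] rpy [177.7   1.2 140.2] F [-13.3  18.2  10.7] open 0.044 t 18.57
grasp-z 0.2132 off across pads(mm) -0.7 along jaw 4.2 xy [3.3 2.8]
```

Request:
{"api": "servo_tool", "payload": {
  "series": [
    [[0, 0, 0], 0],
    [[0, 0, 0], 0.1],
    [[0, -1, -2], 0.22],
    [[1, -2, -3], 0.34],
    [[1, -2, -3], 0.46]
  ],
  "jaw": 0.7
}}

```text
time: 18.98
position: [0.5409, 0.1069, 0.3619]
orientation: [177.7, 1.2, 166.5]
ft_force: [0.2, 0.3, 0.6]
opening: 0.0723
```

Request:
{"api": "servo_tool", "payload": {
  "series": [
    [[0, 0, 0], 0.12],
    [[0, 0, 0], 0.24],
    [[0, 0, 0], 0.36],
    [[0, 0, 0], 0.42],
    [[0, 0, 0], 0.42]
  ]
}}

```text
time: 19.4
position: [0.5409, 0.1069, 0.3619]
orientation: [177.7, 1.2, -169.7]
ft_force: [0.0, -0.1, 0.5]
opening: 0.0727
```

Request:
{"api": "servo_tool", "payload": {
  "series": [
    [[0, 0, 0], 0],
    [[0, 0, 0], 0],
    [[0, 0, 0], 0],
    [[0, 0, 0], -0.12],
    [[0, 0, 0], -0.24]
  ],
  "jaw": -1
}}

```text
time: 19.82
position: [0.5412, 0.1048, 0.3625]
orientation: [178.0, 1.3, 175.8]
ft_force: [0.7, -12.6, 0.7]
opening: 0.046
```

Request:
{"api": "servo_tool", "payload": {
  "series": [
    [[0, 0, 0], -0.12],
    [[0, 0, 0], -0.24],
    [[0, 0, 0], -0.36],
    [[0, 0, 0], -0.48],
    [[0, 0, 0], -0.6]
  ]
}}

```text
time: 20.23
position: [0.54, 0.1078, 0.3638]
orientation: [177.5, 1.0, 141.2]
ft_force: [-12.2, 19.5, 11.3]
opening: 0.0442
```

Request:
{"api": "servo_tool", "payload": {
  "series": [
    [[0, 0, 0], 0],
    [[0, 0, 0], 0.1],
    [[0, -1, -2], 0.22],
    [[1, -2, -3], 0.34],
    [[1, -2, -3], 0.46]
  ],
  "jaw": 0.7
}}

```text
time: 20.65
position: [0.541, 0.1058, 0.3607]
orientation: [177.5, 0.9, 167.5]
ft_force: [0.9, 0.6, -0.5]
opening: 0.0728
```

Request:
{"api": "servo_tool", "payload": {
  "series": [
    [[0, 0, 0], 0.12],
    [[0, 0, 0], 0.24],
    [[0, 0, 0], 0.36],
    [[0, 0, 0], 0.42],
    [[0, 0, 0], 0.42]
  ]
}}

```text
time: 21.07
position: [0.541, 0.1058, 0.3607]
orientation: [177.5, 0.9, -168.6]
ft_force: [-0.2, 1.0, -0.6]
opening: 0.0727
```

Request:
{"api": "servo_tool", "payload": {
  "series": [
    [[0, 0, 0], 0],
    [[0, 0, 0], 0],
    [[0, 0, 0], 0],
    [[0, 0, 0], -0.12],
    [[0, 0, 0], -0.24]
  ],
  "jaw": -1
}}

```text
time: 21.48
position: [0.5405, 0.1037, 0.3614]
orientation: [177.8, 0.9, 176.9]
ft_force: [-10.2, -15.8, 13.2]
opening: 0.0452
```

Request:
{"api": "servo_tool", "payload": {
  "series": [
    [[0, 0, 0], -0.12],
    [[0, 0, 0], -0.24],
    [[0, 0, 0], -0.36],
    [[0, 0, 0], -0.48],
    [[0, 0, 0], -0.6]
  ]
}}

```text
time: 21.9
position: [0.5388, 0.1071, 0.3631]
orientation: [177.3, 0.5, 142.4]
ft_force: [-15.8, 24.8, 16.4]
opening: 0.0441
```

```bash
python3 -c "
from h import *
rep('s10.png')"
```

```text
ptr -2.01 marks-ptr [(-21.6, -22.05), (-11.32, -11.64), (-2.09, -2.27), (8.4, 7.62), (17.87, 17.83)]
pos [0.5388 0.1075 0.3632] rpy [177.2   0.5 141.9] F [-17.8  18.3  13.4] open 0.0436 t 21.95
grasp-z 0.2114 off across pads(mm) 2.7 along jaw 3.0 xy [-0.2  4. ]
```

Request:
{"api": "servo_tool", "payload": {
  "series": [
    [[0, 0, 0], 0],
    [[0, 0, 0], 0.1],
    [[1, 0, -1], 0.22],
    [[3, -1, -1], 0.34],
    [[3, -1, -1], 0.46]
  ],
  "jaw": 0.7
}}

```text
time: 22.37
position: [0.542, 0.1065, 0.3622]
orientation: [177.2, 0.5, 168.3]
ft_force: [0.3, 0.3, 0.5]
opening: 0.0727
```

Request:
{"api": "servo_tool", "payload": {
  "series": [
    [[0, 0, 0], 0.12],
    [[0, 0, 0], 0.24],
    [[0, 0, 0], 0.36],
    [[0, 0, 0], 0.38],
    [[0, 0, 0], 0.38]
  ]
}}

```text
time: 22.78
position: [0.542, 0.1065, 0.3622]
orientation: [177.2, 0.5, -170.2]
ft_force: [-0.4, -0.3, 0.1]
opening: 0.0729
```

Request:
{"api": "servo_tool", "payload": {
  "series": [
    [[0, 0, 0], 0],
    [[0, 0, 0], 0],
    [[0, 0, 0], 0],
    [[0, 0, 0], -0.12],
    [[0, 0, 0], -0.24]
  ],
  "jaw": -1
}}

```text
time: 23.2
position: [0.5421, 0.104, 0.3628]
orientation: [177.6, 0.6, 175.4]
ft_force: [-3.2, -15.0, 4.2]
opening: 0.0461
```

Request:
{"api": "servo_tool", "payload": {
  "series": [
    [[0, 0, 0], -0.12],
    [[0, 0, 0], -0.24],
    [[0, 0, 0], -0.36],
    [[0, 0, 0], -0.48],
    [[0, 0, 0], -0.6]
  ]
}}

```text
time: 23.62
position: [0.5398, 0.1067, 0.3643]
orientation: [177.2, 0.1, 140.8]
ft_force: [-27.1, 16.9, 28.0]
opening: 0.0439
```

```bash
python3 -c "
from h import *
rep('s11.png')"
```

```text
ptr -2.02 marks-ptr [(-20.89, -21.3), (-11.08, -11.49), (-1.5, -1.69), (8.26, 8.07), (18.76, 18.17)]
pos [0.5396 0.107  0.3647] rpy [1.772e+02 1.000e-01 1.403e+02] F [-23.4  10.7  16.9] open 0.0436 t 23.67
grasp-z 0.2129 off across pads(mm) 1.5 along jaw 3.7 xy [1.3 3.8]
```

Request:
{"api": "servo_tool", "payload": {
  "series": [
    [[0, 0, 0], 0],
    [[0, 0, 0], 0.1],
    [[1, 0, -1], 0.22],
    [[3, -1, -2], 0.34],
    [[3, -1, -2], 0.46]
  ],
  "jaw": 0.7
}}

```text
time: 24.08
position: [0.5427, 0.106, 0.3627]
orientation: [177.2, 0.1, 166.7]
ft_force: [-0.1, -0.2, -0.2]
opening: 0.0728
```

Request:
{"api": "servo_tool", "payload": {
  "series": [
    [[0, 0, 0], 0.12],
    [[0, 0, 0], 0.24],
    [[0, 0, 0], 0.36],
    [[0, 0, 0], 0.38],
    [[0, 0, 0], 0.38]
  ]
}}

```text
time: 24.5
position: [0.5428, 0.106, 0.3627]
orientation: [177.2, 0.1, -171.8]
ft_force: [0.3, -0.6, 0.1]
opening: 0.0728
```

Request:
{"api": "servo_tool", "payload": {
  "series": [
    [[0, 0, 0], 0],
    [[0, 0, 0], 0],
    [[0, 0, 0], 0],
    [[0, 0, 0], -0.12],
    [[0, 0, 0], -0.24]
  ],
  "jaw": -1
}}

```text
time: 24.92
position: [0.5428, 0.1038, 0.3631]
orientation: [177.5, 0.2, 173.8]
ft_force: [-4.2, -13.7, 3.5]
opening: 0.0456
```

Request:
{"api": "servo_tool", "payload": {
  "series": [
    [[0, 0, 0], -0.12],
    [[0, 0, 0], -0.24],
    [[0, 0, 0], -0.36],
    [[0, 0, 0], -0.48],
    [[0, 0, 0], -0.6]
  ]
}}

```text
time: 25.33
position: [0.5412, 0.1064, 0.3643]
orientation: [177.1, -0.2, 139.3]
ft_force: [-44.2, 14.6, 43.7]
opening: 0.0439
```

```bash
python3 - <<'E'
from h import *
rep('s12.png'); b=snap('top','t12.png')
nz=np.array([np.sin(SL)*np.cos(PS),np.sin(SL)*np.sin(PS),np.cos(SL)]); 
a=cv2.imread('pics/s12.png')[:,:,::-1].copy()
up=lambda im,x,y:cv2.resize(im[y:y+36,x:x+50],(700,504),interpolation=cv2.INTER_CUBIC)
S=unwrap('scene',a,IP); S=cv2.cvtColor(S,cv2.COLOR_GRAY2RGB)
X=np.vstack([S,cv2.resize(np.hstack([a[165:195,333:378],b[180:210,282:327]]),(700,233),interpolation=cv2.INTER_CUBIC)])
cv2.imwrite('pics/u12.png',X[:,:,::-1])
E
```

```text
ptr -2.02 marks-ptr [(-20.42, -20.79), (-10.52, -11.07), (-0.59, -0.93), (9.19, 8.96), (19.82, 19.04)]
pos [0.54   0.1066 0.3651] rpy [177.2  -0.3 138.8] F [-26.    7.7  23.6] open 0.0437 t 25.38
grasp-z 0.2133 off across pads(mm) 1.7 along jaw 3.8 xy [1.2 4. ]
```

View pics/u12.png

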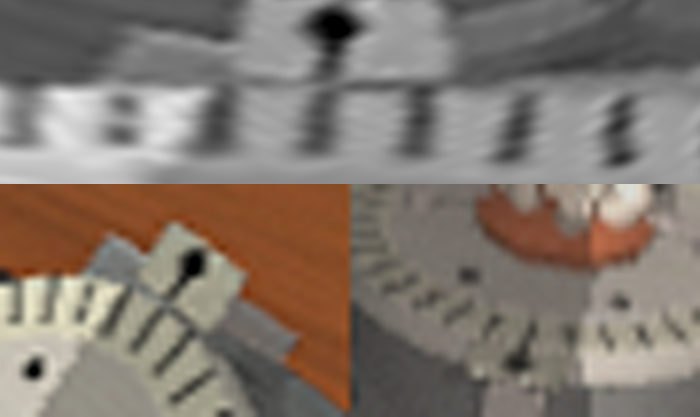

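```bash
cat > fit.py <<'E'
from h import *
from scipy.optimize import least_squares
from scipy.signal import find_peaks
def frame(q):
    ps,s,u,w=q[:4]; x=np.array([np.cos(ps)*np.cos(s),np.sin(ps)*np.cos(s),-np.sin(s)]); y=np.array([-np.sin(ps),np.cos(ps),0]); n=np.cross(x,y)
    return IP+u*y+(.092+w)*x, x,y,n
def polar(q,uv):
    C,x,y,n=frame(q); e,v=ray('scene',uv); P=e+v*(((C-e)@n)/(v@n))[:,None]-C
    return np.degrees(np.arctan2(P@y,-(P@x))),np.hypot(P@x,P@y)
q0=np.array([PS,SL,-.0032,0])
A=np.arange(-75,75,.1)
def strip(q,im,r):
    C,x,y,n=frame(q); al,rr=np.meshgrid(np.radians(A),r); P=C+rr[...,None]*(-np.cos(al)[...,None]*x+np.sin(al)[...,None]*y)
    m=proj('scene',P.reshape(-1,3)).astype(np.float32).reshape(len(r),len(A),2)
    g=cv2.remap(cv2.cvtColor(im,cv2.COLOR_RGB2GRAY),m[...,0],m[...,1],cv2.INTER_CUBIC).astype(float)
    return cv2.GaussianBlur(255-g,(9,1),0),m
def meas(q,im,radii=(.077,.0795,.082,.0845,.087)):
    r=np.array(radii); U,m=strip(q,im,r); pk=find_peaks(U.mean(0),distance=70,prominence=8)[0]; out=[]
    for i in range(len(r)):
        for c in pk:
            if c<40 or c>len(A)-40: continue
            s=U[i,c-33:c+34]; s=np.clip(s-np.percentile(s,30),0,None)**2; k=(s*np.arange(c-33,c+34)).sum()/s.sum()
            out.append([np.interp(k,np.arange(len(A)),m[i,:,j]) for j in (0,1)])
    return np.array(out)
def pointer(q,im):
    r=np.arange(.0945,.108,.0005); U,m=strip(q,im,r); out=[]
    for i in range(len(r)):
        c=750
        for w in (45,30,30):
            w2=w if r[i]>.1 else 25
            lo=int(c-w2); s=U[i,lo:lo+2*w2+1]; s=np.clip(s-np.percentile(s,40),0,None)**2; c=(s*np.arange(lo,lo+2*w2+1)).sum()/s.sum()
        out.append(A[int(round(c))])
    return r,np.array(out)
E
python3 - <<'E'
from fit import *
ims={f:cv2.imread('pics/%s.png'%f)[:,:,::-1].copy() for f in ('scene0','s4','s5','s6','s7','s9','s10','s11','s12')}
q=q0
for it in range(3):
    D={f:meas(q,im) for f,im in ims.items()}
    # pointer image points, radial through centre at alpha=0
    rp,ap=pointer(q,ims['scene0'])
    def res(p):
        R=[]
        for k,f in enumerate(D):
            a,r=polar(p,D[f]); d=(a-p[4+k]+5)%10-5; R.append(d)
        return np.r_[np.concatenate(R),(p[0]-PS)/np.radians(3)*3,(p[1]-SL)/np.radians(3)*3,(p[2]+.0032)/.003*3,p[3]/.003*3]
    ph=[]
    for f in D:
        a,_=polar(q,D[f]); z=np.angle(np.exp(1j*np.radians(a*36)).mean())/36*180/np.pi; ph.append(z)
    S=least_squares(res,np.r_[q,ph],loss='soft_l1',f_scale=.5,x_scale=np.r_[.02,.02,.001,.001,np.ones(len(ph))*.3]); q=S.x[:4]
print('psi,s',np.degrees(q[:2]),'u,w mm',1e3*q[2:],'rms deg',np.sqrt(np.mean(S.fun[:-4]**2)))
np.save('q.npy',q)
for f,im in ims.items():
    rp,ap=pointer(q,im); li=rp<.0985; b=np.polyfit(rp-.091,ap,1)
    a,r=polar(q,meas(q,im)); near=abs(a)<16; d=(a-ap.mean()+5)%10-5
    k=36; 
    print(f,'ptr mean %.2f line %.2f dot %.2f slope %.3f/mm'%(ap.mean(),ap[li].mean(),ap[~li].mean(),b[0]/1e3),'next-near %.2f all %.2f'%(np.degrees(np.angle(np.exp(1j*np.radians(36*(a[near]-ap.mean()))).mean()))/36,np.degrees(np.angle(np.exp(1j*np.radians(36*(a-ap.mean()))).mean()))/36), 'lean',np.round(np.polyfit(r[near],((a-S.x[4+list(D).index(f)]+5)%10-5)[near],1)[0]/1e3,3))
E
```

```text
psi,s [-11.83641231  48.96616699] u,w mm [-3.01194428  0.27320966] rms deg 0.22460091138552563
scene0 ptr mean -0.16 line -0.35 dot -0.08 slope 0.029/mm next-near 1.17 all 1.14 lean -0.01
s4 ptr mean -0.16 line -0.35 dot -0.08 slope 0.029/mm next-near 2.57 all 2.52 lean 0.017
s5 ptr mean -0.17 line -0.35 dot -0.09 slope 0.026/mm next-near 3.23 all 3.19 lean 0.005
s6 ptr mean -0.17 line -0.35 dot -0.09 slope 0.029/mm next-near 4.48 all 4.51 lean -0.009
s7 ptr mean -0.16 line -0.35 dot -0.07 slope 0.031/mm next-near -4.25 all -4.24 lean -0.028
s9 ptr mean -0.16 line -0.34 dot -0.09 slope 0.027/mm next-near -3.05 all -3.19 lean 0.013
s10 ptr mean -0.16 line -0.35 dot -0.07 slope 0.031/mm next-near -1.77 all -1.91 lean 0.013
s11 ptr mean -0.17 line -0.35 dot -0.10 slope 0.026/mm next-near -1.30 all -1.31 lean 0.001
s12 ptr mean -0.18 line -0.35 dot -0.11 slope 0.026/mm next-near -0.63 all -0.69 lean 0.02
```

```bash
sed -i "s/'scene'/CAM/g; s/^def frame/CAM='scene'\ndef frame/" fit.py; python3 - <<'E'
import fit; from fit import *
fit.CAM='top'; qs=np.load('q.npy')
ims={f:cv2.imread('pics/%s.png'%f)[:,:,::-1].copy() for f in ('top0','t1','t12')}
q=qs.copy()
for it in range(4):
    D={f:meas(q,im) for f,im in ims.items()}; ph=[]
    for f in D:
        a,_=polar(q,D[f]); ph.append(np.degrees(np.angle(np.exp(1j*np.radians(a*36)).mean()))/36)
    def res(p):
        qq=np.r_[qs[:2],p[:2]]; R=[]
        for k,f in enumerate(D):
            a,r=polar(qq,D[f]); a0=a-p[2+k]; R.append(np.where(abs(a)<55,(a0+5)%10-5,0))
        return np.r_[np.concatenate(R),(p[0]-qs[2])/.003*2,(p[1]-qs[3])/.003*2]
    S=least_squares(res,np.r_[q[2:],ph],loss='soft_l1',f_scale=.5,x_scale=np.r_[.001,.001,np.ones(len(ph))*.3]); q=np.r_[qs[:2],S.x[:2]]
print('u,w mm',1e3*q[2:],'rms',np.sqrt(np.mean(S.fun[:-2]**2)))
L=[]
for f,im in ims.items():
    a,r=polar(q,meas(q,im)); 
    for lim in (16,35,55):
        n=abs(a)<lim; z=np.exp(1j*np.radians(36*a[n])).mean(); print(f,lim,'phase %.2f coh %.2f'%(np.degrees(np.angle(z))/36,abs(z)))
    U,_=strip(q,im,np.arange(.114,.070,-.0005)); L.append(255-cv2.resize(U[:,400:1100],(700,176)))
    rr=np.arange(.114,.070,-.0005); w=U[:30,700:800]; i,j=np.unravel_index(w.argmax(),w.shape); print(' darkest r %.4f a %.2f'%(rr[i],A[700+j]))
    for R in (.0915,.093,.0945,.096,.0975,.099,.1005,.102):
        s=strip(q,im,np.array([R]))[0][0][715:785]; s=np.clip(s-np.percentile(s,40),0,None)**2; print('   r %.4f a %.2f'%(R,(s*A[715:785]).sum()/s.sum()),end='')
    print()
fit.CAM='scene'; U,_=strip(qs,cv2.imread('pics/scene0.png')[:,:,::-1].copy(),np.arange(.114,.070,-.0005)); L.append(255-cv2.resize(U[:,400:1100],(700,176)))
X=np.vstack([L[0],L[3]]); X[:,350]=255; cv2.imwrite('pics/u13.png',X)
w=U[:30,700:800]; i,j=np.unravel_index(w.argmax(),w.shape); print('scene darkest r %.4f a %.2f'%(rr[i],A[700+j]))
E
```

```text
u,w mm [-4.02802437 -5.36350538] rms 0.38223066082599905
top0 16 phase -0.23 coh 0.99
top0 35 phase -0.19 coh 0.98
top0 55 phase -0.16 coh 0.96
 darkest r 0.1045 a -1.50
   r 0.0915 a -0.65   r 0.0930 a -0.97   r 0.0945 a -1.25   r 0.0960 a -1.40   r 0.0975 a -1.39   r 0.0990 a -1.28   r 0.1005 a -1.15   r 0.1020 a -1.15
t1 16 phase -0.23 coh 0.99
t1 35 phase -0.11 coh 0.98
t1 55 phase -0.05 coh 0.97
 darkest r 0.1040 a -1.70
   r 0.0915 a -0.73   r 0.0930 a -1.13   r 0.0945 a -1.44   r 0.0960 a -1.57   r 0.0975 a -1.52   r 0.0990 a -1.31   r 0.1005 a -1.13   r 0.1020 a -1.12
t12 16 phase -1.99 coh 0.99
t12 35 phase -1.92 coh 0.97
t12 55 phase -1.95 coh 0.96
 darkest r 0.1050 a -1.60
   r 0.0915 a -1.41   r 0.0930 a -1.47   r 0.0945 a -1.51   r 0.0960 a -1.51   r 0.0975 a -1.43   r 0.0990 a -1.32   r 0.1005 a -1.18   r 0.1020 a -1.15
scene darkest r 0.1075 a -0.50[ WARN:0@3.292] global loadsave.cpp:1063 imwrite_ Unsupported depth image for selected encoder is fallbacked to CV_8U.
```

View pics/u13.png

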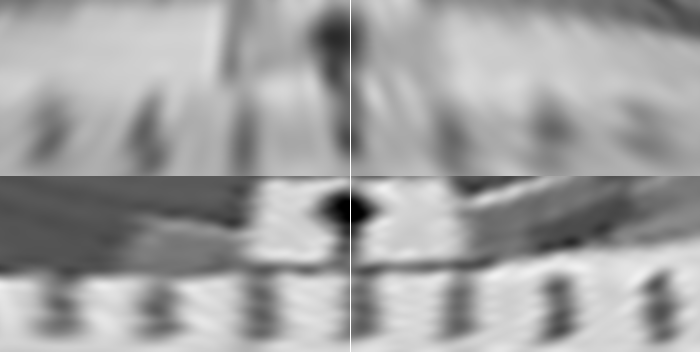

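Request:
{"api": "servo_tool", "payload": {
  "series": [
    [[0, 0, 0], 0],
    [[0, 0, 0], 0.1],
    [[1, 0, -1], 0.22],
    [[3, -1, -2], 0.34],
    [[3, -1, -2], 0.46]
  ],
  "jaw": 0.7
}}

```text
time: 25.85
position: [0.5429, 0.1055, 0.3632]
orientation: [177.2, -0.3, 165.8]
ft_force: [0.4, -0.1, -0.2]
opening: 0.0727
```

Request:
{"api": "servo_tool", "payload": {
  "series": [
    [[0, 0, 0], 0.12],
    [[0, 0, 0], 0.24],
    [[0, 0, 0], 0.24],
    [[0, 0, 0], 0.24]
  ]
}}

```text
time: 26.18
position: [0.5429, 0.1055, 0.3632]
orientation: [177.2, -0.3, 179.2]
ft_force: [-0.4, 0.1, 0.2]
opening: 0.0722
```

Request:
{"api": "servo_tool", "payload": {
  "series": [
    [[0, 0, 0], 0],
    [[0, 0, 0], 0],
    [[0, 0, 0], 0],
    [[0, 0, 0], -0.1],
    [[0, 0, 0], -0.2]
  ],
  "jaw": -1
}}

```text
time: 26.6
position: [0.5426, 0.104, 0.3633]
orientation: [177.5, -0.2, 167.2]
ft_force: [-5.4, -10.3, 1.8]
opening: 0.0441
```

Request:
{"api": "servo_tool", "payload": {
  "series": [
    [[0, 0, 0], -0.1],
    [[0, 0, 0], -0.2],
    [[0, 0, 0], -0.28],
    [[0, 0, 0], -0.28]
  ]
}}

```text
time: 26.93
position: [0.5419, 0.1049, 0.3635]
orientation: [177.3, -0.4, 150.9]
ft_force: [-5.4, -1.0, 0.4]
opening: 0.0441
```

```bash
cat > m.py <<'E'
import sys; from fit import *
import fit
q=np.load('q.npy'); qt=np.r_[q[:2],-.004028,-.0053635]; t=sys.argv[1]
a1=snap('scene','s%s.png'%t); b1=snap('top','t%s.png'%t)
for c,Q,im,p in (('scene',q,a1,(-.17,-.35)),('top',qt,b1,(-1.3,-1.5))):
    fit.CAM=c; a,r=polar(Q,meas(Q,im)); o=[]
    for lim in (16,40): n=abs(a)<lim; o.append(np.degrees(np.angle(np.exp(1j*np.radians(36*a[n])).mean()))/36)
    print(c,'phase',np.round(o,2),'mark-ptr',[np.round(np.array(o)-k,2) for k in p])
o=observe(); print(o['position'].round(4),o['orientation'].round(1),o['ft_force'].round(1),round(o['opening'],4),o['time'])
E
python3 m.py 14
```

```text
scene phase [-0.67 -0.6 ] mark-ptr [array([-0.5 , -0.43]), array([-0.32, -0.25])]
top phase [-1.56 -1.58] mark-ptr [array([-0.26, -0.28]), array([-0.06, -0.08])]
[0.5419 0.1048 0.3635] [177.3  -0.3 151.2] [-6.3 -1.7  0.9] 0.0436 27.0333
```

Request:
{"api": "servo_tool", "payload": {
  "series": [
    [[0, 0, 0], -0.07],
    [[0, 0, 0], -0.14],
    [[0, 0, 0], -0.18],
    [[0, 0, 0], -0.18]
  ]
}}

```text
time: 27.37
position: [0.5403, 0.1062, 0.3647]
orientation: [177.2, -0.6, 140.9]
ft_force: [-16.1, 0.1, 10.4]
opening: 0.044
```

```bash
python3 m.py 15; python3 - <<'E'
from fit import *
import fit
qs=np.load('q.npy'); qt=np.r_[qs[:2],-.004028,-.0053635]; rr=np.arange(.114,.070,-.0005); L=[]
for c,Q,f in (('scene',qs,'s15'),('top',qt,'t15')):
    fit.CAM=c; U,_=strip(Q,cv2.imread('pics/%s.png'%f)[:,:,::-1].copy(),rr); L.append(255-cv2.resize(U[:,550:950],(800,264)))
cv2.imwrite('pics/u15.png',np.vstack(L).astype(np.uint8))
E
```

```text
scene phase [-0.53 -0.5 ] mark-ptr [array([-0.36, -0.33]), array([-0.18, -0.15])]
top phase [-1.37 -1.47] mark-ptr [array([-0.07, -0.17]), array([0.13, 0.03])]
[0.5403 0.1062 0.3647] [177.2  -0.6 141. ] [-15.6   0.   10.4] 0.0443 27.4667
```

View pics/u15.png

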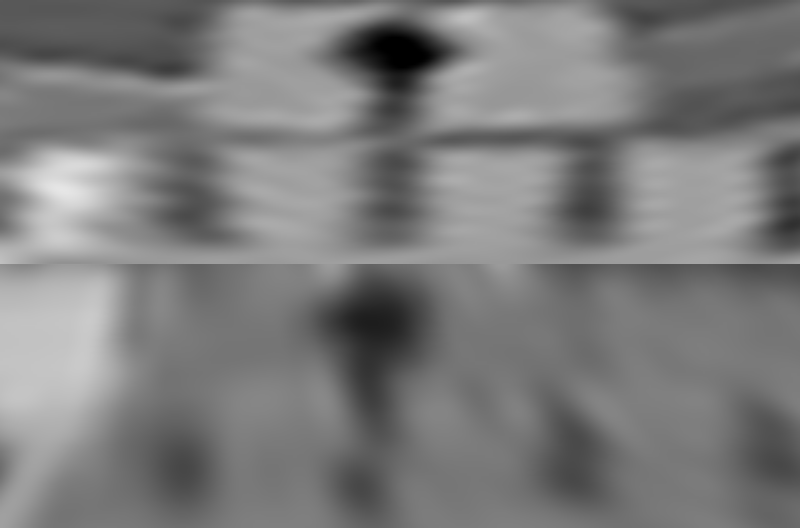

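Request:
{"api": "servo_tool", "payload": {
  "series": [
    [[0, 0, 0], 0],
    [[0, 0, 0], 0],
    [[0, 0, 0], 0],
    [[0, 0, 0], 0]
  ],
  "jaw": 1
}}

```text
time: 27.8
position: [0.5405, 0.1061, 0.3648]
orientation: [177.1, -0.5, 140.9]
ft_force: [-0.0, -0.2, -0.6]
opening: 0.085
```

Request:
{"api": "servo_tool", "payload": {
  "series": [
    [[0, 0, 20], 0],
    [[0, 0, 50], 0],
    [[0, 0, 85], 0],
    [[0, 0, 110], 0],
    [[0, 0, 110], 0]
  ]
}}

```text
time: 28.22
position: [0.5407, 0.1061, 0.4801]
orientation: [176.8, -0.2, 140.9]
ft_force: [0.4, 0.7, -0.2]
opening: 0.0855
```

Request:
{"api": "servo_tool", "payload": {
  "series": [
    [[-40, 0, 0], 0],
    [[-80, 0, 0], 0],
    [[-100, 0, 0], 0],
    [[-100, 0, 0], 0],
    [[-100, 0, 0], 0]
  ]
}}

```text
time: 28.63
position: [0.4399, 0.1062, 0.4807]
orientation: [176.8, -0.1, 140.8]
ft_force: [0.4, -0.1, 0.6]
opening: 0.0853
```

```bash
python3 m.py 16; python3 - <<'E'
from h import *
a=cv2.imread('pics/s16.png');b=cv2.imread('pics/t16.png')
cv2.imwrite('pics/f.png',np.vstack([a[120:380,200:560],b[100:360,150:510]])[:, :])
# unmoved things: difference from start over the loose objects
a0=cv2.imread('pics/scene0.png');b0=cv2.imread('pics/top0.png')
for n,i,j,(u,v,w,h) in (('micro/case',a,a0,(325,225,190,130)),('lens+book',a,a0,(262,160,50,80)),('top book/lens',b,b0,(350,168,80,105))):
    print(n,'shift',cv2.phaseCorrelate(*[np.float64(cv2.cvtColor(k[v:v+h,u:u+w],cv2.COLOR_BGR2GRAY)) for k in (j,i)]))
E
```

```text
scene phase [-0.55 -0.48] mark-ptr [array([-0.38, -0.31]), array([-0.2 , -0.13])]
top phase [-1.38 -1.51] mark-ptr [array([-0.08, -0.21]), array([ 0.12, -0.01])]
[0.4413 0.1061 0.48  ] [176.8  -0.2 140.8] [-1.4 -0.5  0.9] 0.0853 28.7333
micro/case shift ((0.026644480621669686, 0.5329686164541414), 0.973779018414498)
lens+book shift ((0.09318781265594112, -0.026073648813273564), 0.9922632593412382)
top book/lens shift ((-0.017373894388903466, 0.03149869913391257), 1.0000892438725495)
```

View pics/f.png

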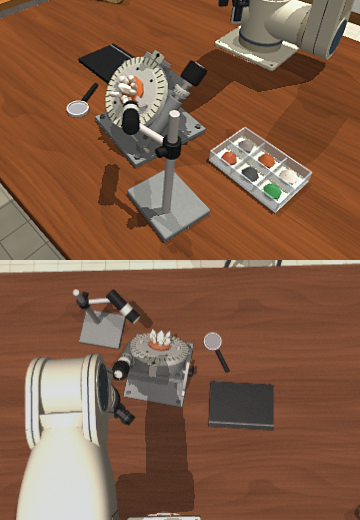

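```bash
python3 -c "
from cell import *
print(sign_off())"
```

```text
the job is handed in; nothing more can be done
None
```

I turned the knob clockwise in about 15 regrasped strokes until the next mark stood at the pointer. I then let go, lifted the gripper clear and handed the job in at about 29 s.

- **Mark position:** after release the mark reads 0.13–0.38° short of the pointer in the scene view. The top view reads from 0.21° short to 0.12° past. My best estimate is about 0.15° (0.25 mm) short, with a similar uncertainty. It did not move when I let go, and it was only ever brought up from the one side.
- **Disagreement between views:** the two cameras differ by about 0.2°, and the pointer's dot and line also differ by about 0.2°. This is the limit of the image resolution, so I stopped there rather than risk running past the mark.
- **Loose items:** the lens and notebook show no shift. The patch with the microscope and case shows 0.5 px, which I put down to the arm's moving shadow. In the last picture they look to be in their starting places.
- **Forces:** one stroke slipped and briefly reached about 78 N at the wrist, under the 120 N limit, so I recentred the gripper and shortened the strokes. The gripper was touching nothing at the end.
- **Plate, quartz and tilt:** the gripper worked only at the knob. I saw no sign of contact with the plate or quartz, or of a change in tilt, but I did not measure these separately.

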